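# Lay the carving gouge back on its sloped rack

## Robot

A 6-joint arm with a two-finger parallel gripper is mounted at the origin on the work surface. World frame = base frame: x ahead of the robot, y to its left, z up, the work surface at z = 0. Lengths are in m, angles in rad, forces in N, time in s.
With the tool pointing down it reaches from about 0.35 to 0.8 m from the base axis. Payload 7.3 kg.
Tool frame: the origin (TCP) lies between the finger pads; the fingertips stand 25 mm ahead of it and the grasp point (between the pads) lies 6 mm ahead of it (r.tip_extent is the distance from the TCP to the fingertips, in m); z points along the fingers, y is the line along which they close (so a half turn about z gives the same grasp; the last joint's range is limited). The gripper opens to 85 mm and grips with 20 to 120 N. Pads are 22 mm wide; open, the fingers measure 114 mm over their backs; the gripper's body (76 mm by 85 mm) begins 54 mm behind the grasp point. The pads swing forward as they close: fully open they stand 13 mm farther back than shut.
Start: joints at [1.034, 0.342, 1.524, -0, 1.275, -0.146], TCP at [0.2, 0.485, 0.256] pointing down, gripper open.
Joint ranges: [-2.53, 2.53], [-0.77, 2.02], [0.04, 2.7], [-1, 4.14], [0.28, 2.66], [-3.11, 3.11]. Speed limits (rad/s): [2.57, 2.57, 3.14, 3.14, 3.14, 3.14].

## Interface

Orientations are given as a unit quaternion [x, y, z, w].
In Python, from workcell import r, command_gripper, optics gives the robot as it stands. The module is installed in compiled form; this text tells all that it offers. Calls block until the motion is done:
- r.reach(position, orientation): joint-space move of the TCP to a pose.
- r.move_straight(position, orientation=None, speed=0.15, max_force=None): straight line of the TCP; orientation=None keeps the orientation; speed is the mean speed in m/s. With max_force (N) it stops when the force on the tool has changed by that much, and returns True; else False.
- r.movej(angles): joint-space move.
- command_gripper(opening, force=None): finger opening in m; force is the grip in N (None keeps the last); returns when the fingers have stopped.
- r.hold(seconds).
- r.solve_ik(position, orientation): joint angles nearest the present ones, or None.
- r.read_state(): the state.
- optics.get_image(name): name is "scene" or "top"; returns (picture, depth): 384x512x3 uint8, red, green, blue; 384x512 float32, m along the optical axis (not along the pixel's ray), 0 where there is no reading.
- optics.camera_model(name): a dict with "K" (3x3 intrinsics, pixels), "k1" (the pictures are not rectified: a ray, as slopes to the right and down, at radius r is drawn at 1 + k1 r^2 times it, then the intrinsics apply), "R" (3x3) and "t" (3): a world point X has camera coordinates R X + t. Camera axes: x right, y down, z forward; pixel columns grow to the right and rows downward; lengths in m; the calibration is good to about 2 mm. A picture is of the moment at which its call begins. camera_model takes no time and is no camera call.
A pose or a line that the arm cannot do raises r.PlanningError and nothing moves.
- r.finish_job(): hands the job in; it is judged then, once.
The state is a dict: "time_s": time; "joint_positions": joint angles; "dq": joint speeds; "tau": joint torques, N m; "eef_pos": TCP position; "eef_rot": TCP orientation; "contact_force": force on the tool from outside, world axes, zero at the start; "torque": the same for the moment, N m; "grip_width": finger opening in m; "grip_force": force on a finger pad.
Only numpy, scipy, OpenCV 4.12 (cv2) and the standard library are available. Lean on these libraries where they do the work, as an engineer would, in place of code of your own. Each camera call takes 0.05 s, during which the arm holds its last target. There are 200 camera calls.

## Task

Put the carving gouge with the dark, red-banded handle back on the sloped tool rack: lay it lengthwise, centred on the one empty cork batten (the one with the brass and red tag at its head), handle at the low end by the lip and blade pointing up the slope like its neighbours. Set it down gently rather than dropping it, and leave the other gouges, the carved sheep and the glue bottle where they are.

Things in the scene. Friction and masses are not known exactly. Their poses are not given: they have to be found in the camera images.
- gouge: The gouge to put away, on the bench: dark handle, red band at the butt. Octagonal handle 105 mm long, 26 mm across flats, then a slim steel blade; 180 mm overall, 90 g. Origin on the handle's axis midway along the wood (13 mm up); x along the axis to the blade: butt at -52.5 mm, end of the wood +52.5, tip +127.5, balance point about +20.
- gouge_tip (a point): The tip of that gouge's blade, on its axis.
- place: The empty place (any of the three battens), marked by a flat 22 x 44 mm brass tag with a red stripe on the board at the batten's head, centred at x = +136 mm. Origin: where the gouge's origin should rest, 13 mm above the cork over the batten's middle. x points up the slope along the batten (18 degrees above horizontal), y across it to the left, z square to the slope.
- rack: Fixed wooden rack; board 232 mm (up the slope) x 228 mm, rising 18 degrees towards +x to 115 mm. Three cork battens up the slope, 76 mm apart, 40 wide, 135 long, 8 proud of the board. Lip across the low end: 2 mm above the cork, 72 mm down-slope of the battens' middles, whose tops are 68 mm above the bench at x = -36, y = -76, 0, 76. Origin on the bench under the centre; z up, y left.
- gouge_b: A neighbour that stays put on its batten: pale handle, blue band. Same shape and size as the gouge to put away, same axes.
- gouge_c: The other neighbour that stays put on its batten: pale handle, blue band. Same shape and size, same axes.
- sheep: A carved wooden sheep, 95 x 44 mm and 78 mm high, standing on the bench; origin under the centre of its base, z up.
- glue: A white glue bottle with an orange cap, 56 mm across and 150 mm high, standing on the bench; origin under its centre, z up.

How it is judged:
By the outcome, as a careful person would: the job done as asked, in the order asked, and still so for the second after the job is handed in, with the robot touching nothing.
It also fails if it takes over 38 s, if anything falls off the work surface, if the arm or the gripper's body presses on something with over 40 N, if the wrist force passes 120 N, or if a joint passes its speed limit or range.

## Working session

There is one attempt and no reset: what is moved stays moved. The work goes in short steps, each a Python script; the robot and the scene stay as the last script left them, time stands still between calls to the robot, and variables do not carry over. Pictures are saved under pics/ and viewed, at most 10 in all, crops included, and the job is handed in when it is done.

```bash
mkdir -p pics; cat > h.py <<'E'
import numpy as np, cv2
from workcell import r, command_gripper, optics
def shot(n, tag):
    im,d=optics.get_image(n); np.savez(f'pics/{tag}.npz',im=im,d=d); cv2.imwrite(f'pics/{tag}.png',im[:,:,::-1]); return im,d
def pts(n,d):
    "world point for every pixel, from depth"
    m=optics.camera_model(n); K=np.array(m['K']);R=np.array(m['R']);t=np.array(m['t'])
    u,v=np.meshgrid(np.arange(512.),np.arange(384.))
    p=cv2.undistortPoints(np.stack([u,v],-1).reshape(-1,1,2),K,np.array([m['k1'],0,0,0.])).reshape(384,512,2)
    c=np.dstack([p,np.ones((384,512))])*d[...,None]
    return (c-t)@R
E
python3 - <<'E'
from h import *
for n in("scene","top"):
    im,d=shot(n,n+'0'); m=optics.camera_model(n); print(n,(-np.array(m['R']).T@m['t']).round(3),m['k1'],(d>0).mean())
print(r.read_state()['time_s'])
a=cv2.imread('pics/scene0.png');b=cv2.imread('pics/top0.png')
E
```

```text
scene [1.455 0.1   0.835] -0.05754029117179001 0.9958597819010416
top [0.509 0.041 1.274] 0.027270998295716817 0.9959513346354166
0.1
```

View pics/top0.png

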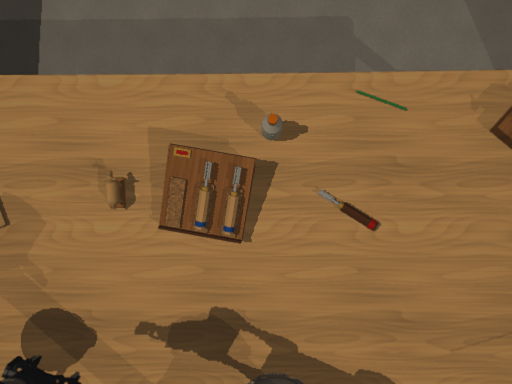

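View pics/scene0.png

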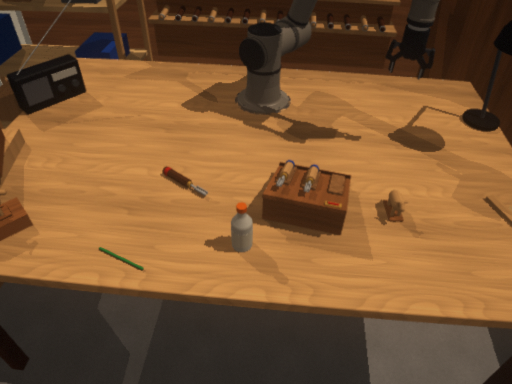

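The top view shows the dark gouge with its butt at about (373,225) and tip at (318,188). The empty batten is the left one, at (176,203), with its tag at (182,153). The other gouges are on the middle and right battens, the bottle is at (272,125) and the sheep at (117,192).

View pics/crop1.png

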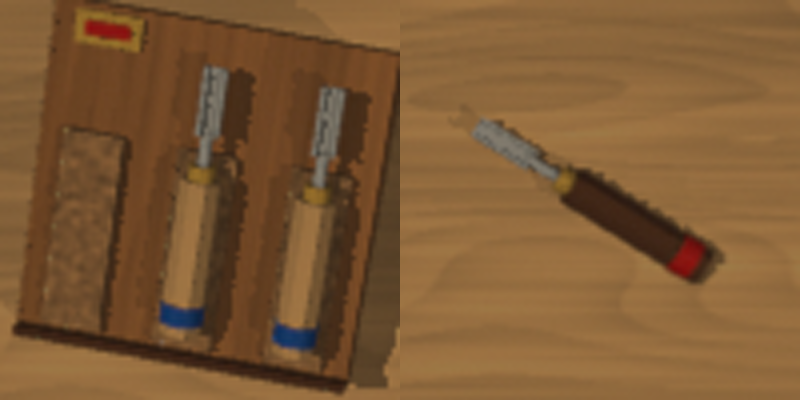

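The crop confirms this: the tag's centre is at crop (109,30), and the batten runs from about (96,133) to (72,326). On the gouge, the ferrule is at (565,180) and the red band at (688,258). Next I'll refine the poses and check IK.

```bash
cat >> h.py <<'E'
from scipy.spatial.transform import Rotation as Ro
E
python3 - <<'E'
from h import *
Z=np.array([0,0,1.])
G={}
for cam,b in(('top',(175,240,305,390)),('scene',(155,205,150,220))):
    im=np.load(f'pics/{cam}0.npz')['im']; H=cv2.cvtColor(im,cv2.COLOR_RGB2HSV)
    box=np.zeros((384,512),bool);box[b[0]:b[1],b[2]:b[3]]=1
    red=box&((H[...,0]<6)|(H[...,0]>172))&(H[...,1]>150)&(im[...,0]>80)
    dk=box&(im.max(2)<90)
    grey=box&(H[...,1]<75)&(im.max(2)>90)
    for nm,m in(('red',red),('handle',red|dk),('blade',grey)):
        m=cv2.morphologyEx(m.astype(np.uint8),cv2.MORPH_CLOSE,np.ones((3,3),np.uint8))
        n,l,st,ce=cv2.connectedComponentsWithStats(m); k=1+st[1:,4].argmax(); v,u=np.nonzero(l==k)
        W=rayplane(cam,np.c_[u,v],0.013*Z,Z)
        q=cv2.minAreaRect(W[:,:2].astype(np.float32)); c,a=axis(W); s=(W-c)@a
        print(cam,nm,len(u),'mean',c[:2].round(4),'ax',a[:2].round(3),'ends',(c+a*s.min())[:2].round(4),(c+a*s.max())[:2].round(4),'rect',np.round(q[0],4),np.round(q[1],4))
# rack features
C=lambda x,y:(155+x/4-.375,145+y/4-.375)
tag=rayplane('top',[C(109,30)],.1024*Z,Z); 
print('tag',tag)
th=np.deg2rad(-10.)
nr=np.array([-np.sin(.31416)*np.cos(th),-np.sin(.31416)*np.sin(th),np.cos(.31416)])
bt=rayplane('top',[C(65,128),C(128,138),C(103,330),C(42,322)],.068*Z,Z)
for it in range(3):
    mid=bt.mean(0)*[1,1,0]+.068*Z
    bt=rayplane('top',[C(65,128),C(128,138),C(103,330),C(42,322)],mid,nr)
print('batten',bt.round(4),bt.mean(0).round(4))
e=(bt[0]+bt[1]-bt[2]-bt[3])/2;print(np.linalg.norm(e),np.degrees(np.arctan2(e[1],e[0])))
lip=rayplane('top',[C(15,328),C(343,386)],.046*Z,Z);f=lip[0]-lip[1];print('lip',lip,np.linalg.norm(f),np.degrees(np.arctan2(-f[0],f[1])))
# scene: tag
im=np.load('pics/scene0.npz')['im'];H=cv2.cvtColor(im,cv2.COLOR_RGB2HSV)
box=np.zeros((384,512),bool);box[196:212,322:345]=1
t=box&((H[...,0]<6)|(H[...,0]>172))&(H[...,1]>170);v,u=np.nonzero(t);print('scene tag',len(u),u.mean(),v.mean(),rayplane('scene',[(u.mean(),v.mean())],.1024*Z,Z))
im=np.load('pics/top0.npz')['im'];H=cv2.cvtColor(im,cv2.COLOR_RGB2HSV)
print(r.tip_extent,Ro.from_quat(r.read_state()['eef_rot']).as_matrix().round(3))
s=np.load('pics/scene0.npz')['im'];cv2.imwrite('pics/crop2.png',np.hstack([cv2.resize(s[a:a+60,b:b+80],(400,300),interpolation=cv2.INTER_CUBIC) for a,b in((155,285),(150,145))])[:,:,::-1])
E
```

```text
top red 55 mean [ 0.5111 -0.2631] ax [-0.836  0.548] ends [ 0.522  -0.2702] [ 0.5004 -0.2561] rect [ 0.5112 -0.2629] [0.0155 0.0257]
top handle 425 mean [ 0.534  -0.2294] ax [-0.543 -0.839] ends [ 0.5775 -0.1621] [ 0.503  -0.2772] rect [ 0.5401 -0.2195] [0.137  0.0285]
top blade 108 mean [ 0.5864 -0.1456] ax [-0.55  -0.835] ends [ 0.6015 -0.1226] [ 0.5667 -0.1756] rect [ 0.5845 -0.1494] [0.0634 0.0152]
scene red 22 mean [ 0.507  -0.2674] ax [ 0.988 -0.154] ends [ 0.4942 -0.2654] [ 0.5197 -0.2694] rect [ 0.5069 -0.2674] [0.0116 0.0252]
scene handle 238 mean [ 0.5408 -0.2282] ax [0.606 0.796] ends [ 0.5041 -0.2764] [ 0.5795 -0.1775] rect [ 0.5417 -0.2263] [0.1236 0.0353]
scene blade 36 mean [ 0.5911 -0.1418] ax [0.544 0.839] ends [ 0.5723 -0.1707] [ 0.6032 -0.1231] rect [ 0.5874 -0.1467] [0.0567 0.0109]
tag [[0.69741852 0.24281597 0.1024    ]]
batten [[0.6349 0.2734 0.0887]
 [0.6281 0.2319 0.0889]
 [0.5029 0.2539 0.0475]
 [0.5083 0.2952 0.0469]] [0.5686 0.2636 0.068 ]
0.13441038672508454 -9.884643420352118
lip [[0.50430595 0.31357007 0.046     ]
 [0.46546288 0.09279075 0.046     ]] 0.2241702393559874 -9.978283457359359
scene tag 10 332.6 203.3 [[0.69682878 0.24300204 0.1024    ]]
0.025 [[-0.925  0.381 -0.001]
 [ 0.381  0.925 -0.001]
 [ 0.    -0.001 -1.   ]]
```

View pics/crop2.png

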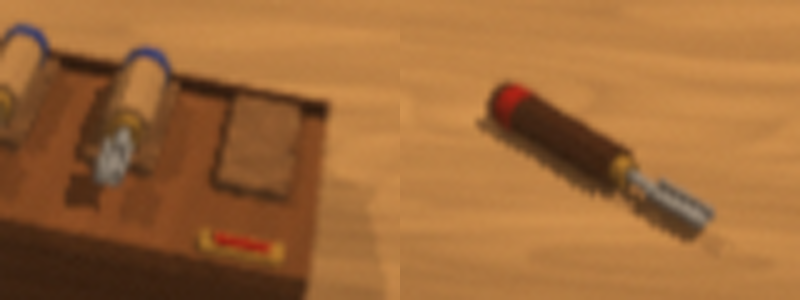

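Both views agree on the gouge and the rack. I'll grasp it now.

```bash
cat >> h.py <<'E'
def quat(x,n): 
    z=-n; return Ro.from_matrix(np.c_[x,np.cross(z,x),z]).as_quat()
Z=np.array([0,0,1.])
a=np.radians(57.1); GX=np.array([np.cos(a),np.sin(a),0]); GO=np.array([.5326,-.2312,.013])
t=np.radians(-9.95); s18=np.radians(18); f=np.array([np.cos(t),np.sin(t),0])
PX=f*np.cos(s18)+Z*np.sin(s18); PN=-f*np.sin(s18)+Z*np.cos(s18)
PO=np.array([.568,.2645,.068])+.013*PN
E
python3 - <<'E'
from h import *
G=GO+.02*GX
for s in(1,-1):
    for p,q in((G+.013*Z,quat(s*GX,Z)),(G+.25*Z,quat(s*GX,Z)),(PO+.02*PX+.013*PN,quat(s*PX,PN)),(PO+.02*PX+.2*PN,quat(s*PX,PN))):
        j=r.solve_ik(p,q); print(s,None if j is None else np.round(j,2))
s=-1; q=quat(s*GX,Z)
if all(r.solve_ik(p,o) is not None for p,o in((G+.013*Z,q),(PO+.02*PX+.013*PN,quat(s*PX,PN)))):
    command_gripper(.06,40); r.reach(G+.12*Z,q)
    print(r.move_straight(G+.0135*Z,speed=.12,max_force=8))
    command_gripper(.0,40); S=r.read_state(); print(S['grip_width'],S['grip_force'],S['eef_pos'],S['contact_force'],S['time_s'])
E
```

```text
1 [-0.51  0.71  1.6  -0.    0.83  0.07]
1 [-0.51  0.45  1.34 -0.    1.35  0.07]
1 [ 0.38  0.6   1.62 -0.27  0.67  2.31]
1 [ 0.44  0.33  1.52 -0.21  1.04  2.27]
-1 [-0.51  0.71  1.6  -0.    0.83 -3.07]
-1 [-0.51  0.45  1.34 -0.    1.35 -3.07]
-1 [ 0.38  0.6   1.62 -0.27  0.67 -0.83]
-1 [ 0.44  0.33  1.52 -0.21  1.04 -0.88]
False
0.02503464601503789 40.58740995358676 [ 0.54390948 -0.21465153  0.02733164] [-0.88739674 -0.6063397   4.90957901] 4.7
```

```bash
python3 - <<'E'
from h import *
G=GO+.02*GX
r.move_straight(G+.05*Z,speed=.08); S=r.read_state(); print(S['grip_width'],S['contact_force'],S['torque'])
r.move_straight(G+.25*Z,speed=.25)
r.reach(PO+.02*PX+.15*PN,quat(-PX,PN)); S=r.read_state();print(S['grip_width'],S['contact_force'],S['eef_pos'],S['time_s'])
a,_=shot('scene','s2');b,_=shot('top','t2')
cv2.imwrite('pics/c3.png',np.hstack([cv2.resize(a[80:230,250:400],(400,400),interpolation=cv2.INTER_CUBIC),cv2.resize(b[110:260,130:280],(400,400),interpolation=cv2.INTER_CUBIC)])[:,:,::-1])
E
```

```text
0.025317351098995283 [-0.86542537  0.31824547 -1.44039786] [-0.08123935 -0.02937159  0.00315365]
0.02530250314216422 [-0.32248433  1.13957792 -1.14476335] [0.5373617  0.26935814 0.22891823] 8.1667
```

View pics/c3.png

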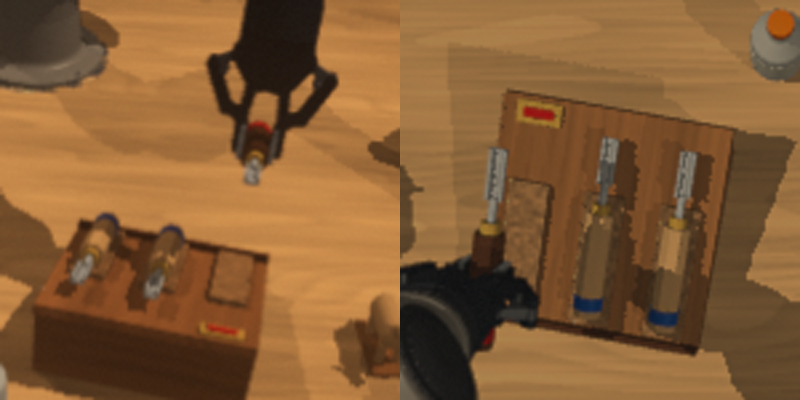

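The gouge sits square in the fingers. In the crops, the tip is at (253,183) in the scene view and (98,150) in the top view. I'll triangulate the tip and ferrule to check the slope and the position along the axis.

```bash
python3 - <<'E'
from h import *
k=150/400
def tri(a,b):
    L=[]
    for n,uv in(('scene',(250+a[0]*k-.3,80+a[1]*k-.3)),('top',(130+b[0]*k-.3,110+b[1]*k-.3))):
        p=rayplane(n,[uv],0*Z,Z)[0]; m=optics.camera_model(n); c=-np.array(m['R']).T@m['t']; w=(p-c)/np.linalg.norm(p-c); L.append((c,w))
    (c,w),(e,v)=L; s=np.linalg.lstsq(np.c_[w,-v],e-c,rcond=None)[0]
    A,B=c+w*s[0],e+v*s[1]; return (A+B)/2,np.linalg.norm(A-B)
tcp=np.array(r.read_state()['eef_pos']); o=tcp-.0143*PN-.02*PX; PY=np.cross(PN,PX)
for nm,a,b in(('tip',(253,184),(98,149)),('ferrule',(258,160),(91,227))):
    X,g=tri(a,b); print(nm,X.round(4),'gap',g.round(4),'in expected gouge frame mm',(1000*np.array([(X-o)@PX,(X-o)@PY,(X-o)@PN])).round(1))
E
```

```text
tip [0.6438 0.2541 0.2438] gap 0.0012 in expected gouge frame mm [126.6   3.5  -4.9]
ferrule [0.5782 0.2649 0.2254] gap 0.0049 in expected gouge frame mm [57.7  2.8 -1.8]
```

```bash
python3 - <<'E'
from h import *
PY=np.cross(PN,PX); T=PO+.02*PX+.0143*PN-.002*PY
r.move_straight(T+.012*PN,quat(-PX,PN),speed=.1); S=r.read_state();print(S['contact_force'],S['eef_pos'],S['time_s'])
a,_=shot('scene','s3');b,_=shot('top','t3')
cv2.imwrite('pics/c4.png',np.hstack([cv2.resize(a[140:240,260:360],(400,400),interpolation=cv2.INTER_CUBIC),cv2.resize(b[140:240,140:240],(400,400),interpolation=cv2.INTER_CUBIC)])[:,:,::-1])
E
```

```text
[-0.85530291 -0.93665837 -0.53228283] [0.57466033 0.26160187 0.11231748] 9.65
```

View pics/c4.png

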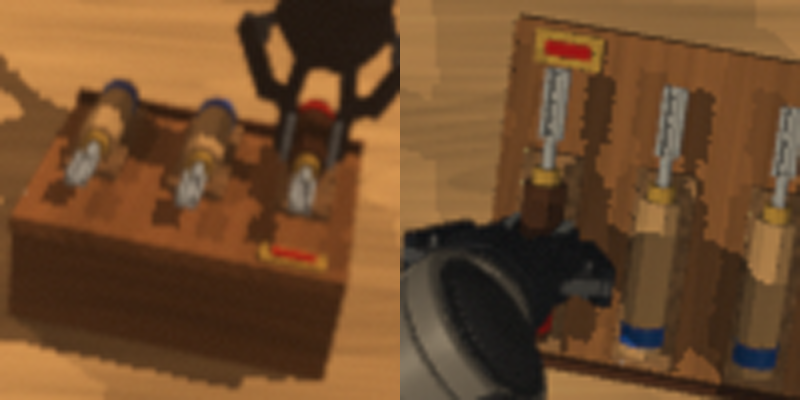

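The gouge lines up with its neighbours: in the top crop the tips are at x = 558, 675 and 790, evenly spaced. I'll lower it gently.

```bash
python3 - <<'E'
from h import *
PY=np.cross(PN,PX); T=PO+.02*PX+.0143*PN-.002*PY
print(r.move_straight(T-.004*PN,speed=.02,max_force=4)); S=r.read_state();p=np.array(S['eef_pos']);print(S['contact_force'],((p-T)@np.c_[PX,PY,PN]*1000).round(1),S['time_s'])
command_gripper(.034); command_gripper(.05)
r.move_straight(p+.12*PN,speed=.12)
r.reach([.35,.40,.35],quat(-f,Z)); r.hold(.3)
a,_=shot('scene','s4');b,_=shot('top','t4');print(r.read_state()['time_s'])
cv2.imwrite('pics/c5.png',np.hstack([cv2.resize(a[140:240,260:360],(400,400),interpolation=cv2.INTER_CUBIC),cv2.resize(b[140:240,140:240],(400,400),interpolation=cv2.INTER_CUBIC)])[:,:,::-1])
E
```

```text
True
[-2.12063867 -0.26746221  4.76812566] [-0.2 -0.1 -0.4] 10.3667
13.5417
```

View pics/c5.png

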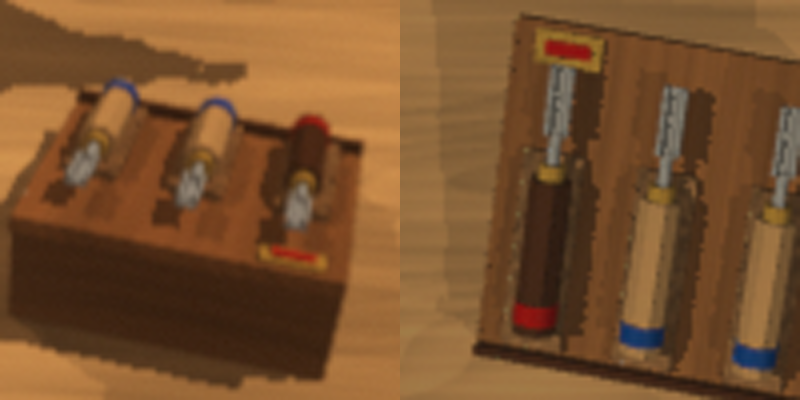

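The gouge is at rest on the cork, in line with its neighbours. Its red band is at crop (534,318), its ferrule at (552,175) and its tip at (562,67). One numeric check before handing in.

```bash
python3 - <<'E'
from h import *
PY=np.cross(PN,PX)
for cam,b in(('top',(150,230,160,188)),('scene',(165,200,325,350))):
    im=np.load(f'pics/{cam[0]}4.npz')['im']; H=cv2.cvtColor(im,cv2.COLOR_RGB2HSV)
    box=np.zeros((384,512),bool);box[b[0]:b[1],b[2]:b[3]]=1
    red=box&((H[...,0]<6)|(H[...,0]>172))&(H[...,1]>190)&(im[...,0]>110); 
    if cam=='top': red[:200]=0
    bl=box&(H[...,1]<75)&(im.max(2)>90)
    for nm,m in(('red',red),('blade',bl)):
        m=cv2.morphologyEx(m.astype(np.uint8),cv2.MORPH_CLOSE,np.ones((3,3),np.uint8));n,l,st,_=cv2.connectedComponentsWithStats(m);v,u=np.nonzero(l==1+st[1:,4].argmax())
        q=((rayplane(cam,np.c_[u,v],PO,PN)-PO)@np.c_[PX,PY])*1000
        print(cam,nm,len(u),'mean',q.mean(0).round(1),'x range',q[:,0].min().round(1),q[:,0].max().round(1))
E
```

```text
top red 38 mean [-41.7   1.8] x range -48.4 -35.2
top blade 125 mean [99.8 -0.8] x range 64.8 127.7
scene red 10 mean [-63.4  -2.1] x range -70.9 -56.9
scene blade 39 mean [106.3  -0.6] x range 72.4 133.9
```

```bash
python3 -c "
from h import *
print(r.finish_job())"
```

```text
the job is handed in; nothing more can be done
None
```

The red-banded gouge is back on the empty batten with its handle at the lip and blade up the slope, within about 2 mm and 1° of centre by the top camera; it was set down gently, nothing else appears to have been touched, and the job was handed in at about 13.5 s.

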